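# Stack the L-shaped bench plates head to tail

## Robot

A 6-joint arm with a two-finger parallel gripper is mounted at the origin on the work surface. World frame = base frame: x ahead of the robot, y to its left, z up, the work surface at z = 0. Lengths are in m, angles in rad, forces in N, time in s.
With the tool pointing down it reaches from about 0.35 to 0.975 m from the base axis. Payload 7.1 kg.
Tool frame: the origin (TCP) lies midway between the tips of the shut fingers; the grasp point (between the pads) lies 19 mm behind it; z points along the fingers, y is the line along which they close (so a half turn about z gives the same grasp; the last joint's range is limited). The gripper opens to 88 mm and grips with 3 to 60 N. Pads are 20 mm wide; open, the fingers measure 115 mm over their backs; the gripper's body (75 mm by 178 mm) begins 61 mm behind the grasp point.
Start: joints at [-1.333, 0.423, 1.63, -0, 1.089, -0.019], TCP at [0.159, -0.604, 0.189] pointing down, gripper open.
Joint ranges: [-3, 3], [-0.9, 2.11], [0.09, 2.58], [-1.31, 4.45], [0.11, 2.69], [-2.54, 2.54]. Speed limits (rad/s): [2.39, 2.39, 3.01, 3.14, 3.14, 3.14].

## Interface

Orientations are given as a unit quaternion [w, x, y, z].
In Python, from station import move_pose, movel, movej, command_gripper, wait, inverse_kinematics, read_camera, camera_info, MotionError, job_done, get_time, get_joint_pos, get_qvel, get_effort, get_tcp_pos, get_ee_rot, get_ft_force, get_ft_torque, get_grip_width, get_finger_force gives the robot as it stands. Calls block until the motion is done:
- move_pose(position, orientation): joint-space move of the TCP to a pose.
- movel(position, frame=None, v=0.15, until_force=None): straight line of the TCP; frame=None keeps the orientation; v is the mean speed in m/s. With until_force (N) it stops when the force on the tool has changed by that much, and returns True; else False.
- movej(angles): joint-space move.
- command_gripper(opening): opening from 0.0 (shut) to 1.0 (fully open); the grip force is fixed at half the most; returns when the fingers have stopped.
- wait(seconds).
- inverse_kinematics(position, orientation): joint angles nearest the present ones, or None.
- read_camera(name): name is "scene" or "top"; returns the picture (420x560x3 uint8, red, green, blue); there is no depth.
- camera_info(name): a dict with "intrinsics" (3x3 intrinsics, pixels), "T" (4x4, takes a point from camera to world coordinates). Camera axes: x right, y up, looking along -z (the intrinsics and any distortion apply to the point x, -y, -z); pixel columns grow to the right and rows downward; lengths in m; the calibration is good to about 2 mm. A picture is of the moment at which its call begins. camera_info takes no time and is no camera call.
A pose or a line that the arm cannot do raises MotionError and nothing moves.
- job_done(): hands the job in; it is judged then, once.
Readings, each from a call of its own:
- get_time(): time.
- get_joint_pos(): joint angles.
- get_qvel(): joint speeds.
- get_effort(): joint torques, N m.
- get_tcp_pos(): TCP position.
- get_ee_rot(): TCP orientation.
- get_ft_force(): force on the tool from outside, world axes, zero at the start.
- get_ft_torque(): the same for the moment, N m.
- get_grip_width(): opening from 0.0 (shut) to 1.0 (fully open).
- get_finger_force(): force on a finger pad.
Only numpy, scipy, OpenCV 4.12 (cv2) and the standard library are available. Lean on these libraries where they do the work, as an engineer would, in place of code of your own. Each camera call takes 0.05 s, during which the arm holds its last target. There are 200 camera calls.

## Task

Take the two L-shaped aluminium plates off their sloped rests and stack them flat on the L-shaped plate that lies on the steel block, long arm squarely over long arm, alternating head to tail so that the pile stays balanced: the first is turned half round from the bottom plate so that its short arm sticks out at the opposite end and opposite side, and the last points the same way as the bottom plate. Either plate may go first; leave the bottom plate lying flat on its block, and do not disturb the jar, the pliers or the brass weight.

Things in the scene. Friction and masses are not known exactly. Their poses are not given: they have to be found in the camera images.
- plate_base: flat L-shaped bare aluminium plate, 16 mm thick, about 0.33 kg: long arm 140 x 40 mm, short arm 40 mm wide standing out 50 mm sideways at one end. Origin: underside, middle of the long arm; x along it to the short arm's end, y the way the short arm points (x 30 to 70, y 20 to 70 mm), z out of the top face. Centre of mass x 13, y 12 mm. Lies loose on the block.
- plate_a: flat L-shaped bare aluminium plate, 16 mm thick, about 0.33 kg: long arm 140 x 40 mm, short arm 40 mm wide standing out 50 mm sideways at one end. Origin: underside, middle of the long arm; x along it to the short arm's end, y the way the short arm points (x 30 to 70, y 20 to 70 mm), z out of the top face. Centre of mass x 13, y 12 mm. Starts on rest_a, short arm uphill.
- plate_b: flat L-shaped bare aluminium plate, 16 mm thick, about 0.33 kg: long arm 140 x 40 mm, short arm 40 mm wide standing out 50 mm sideways at one end. Origin: underside, middle of the long arm; x along it to the short arm's end, y the way the short arm points (x 30 to 70, y 20 to 70 mm), z out of the top face. Centre of mass x 13, y 12 mm. Starts on rest_b, short arm downhill.
- plate_a_toe (a point): centre of that plate's short arm: (50, 50, 8) mm in the plate's frame
- plate_b_toe (a point): centre of that plate's short arm: (50, 50, 8) mm in the plate's frame
- rest_a: fixed wooden sloped rest, 155 mm long, 115 mm high. Origin under its middle, z up; slope rises 30 degrees to its +x, 75 mm above the origin. The board is 38 mm wide: plate_a lies on it, long arm up the slope, sides free, against a ledge at the low end (10 mm above the slope).
- rest_b: fixed wooden sloped rest, 155 mm long, 115 mm high. Origin under its middle, z up; slope rises 30 degrees to its +x, 75 mm above the origin. The board is 38 mm wide: plate_b lies on it, long arm up the slope, sides free, against a ledge at the low end (10 mm above the slope).
- block: fixed dark steel bench block 110 x 50 mm, 30 mm high, long along its own x; origin at the centre of its underside. plate_base lies on it with its long arm along the block.
- jar: bystander: small clear jar with a white lid, 64 mm across, 65 mm high; origin at the centre of its underside
- pliers: bystander: black-handled pliers lying flat, about 140 mm long, 16 mm high; origin under the pivot, x towards the nose
- brass_weight: bystander: brass weight with a neck, 56 mm across, 85 mm high; origin at the centre of its underside
Things that resemble listed ones, but are neither listed nor needed, are in the scene too. Leave any orange or purple look-alike of the plate_base alone.

How it is judged:
By the outcome, as a careful person would: the job done as asked, in the order asked, and still so for the second after the job is handed in, with the robot touching nothing.
It also fails if it takes over 58 s, if anything falls off the work surface, if the arm or the gripper's body presses on something with over 40 N, if the wrist force passes 120 N, or if a joint passes its speed limit or range.

## Working session

There is one attempt and no reset: what is moved stays moved. The work goes in short steps, each a Python script; the robot and the scene stay as the last script left them, time stands still between calls to the robot, and variables do not carry over. Pictures are saved under pics/ and viewed, at most 10 in all, crops included, and the job is handed in when it is done.

```bash
mkdir -p pics; ls; python3 - <<'E'
from station import *
import cv2,numpy as np
np.set_printoptions(precision=4,suppress=True)
for n in("scene","top"):
    cv2.imwrite(f"pics/{n}0.png",cv2.resize(read_camera(n)[:,:,::-1],(800,600),interpolation=cv2.INTER_CUBIC))
    print(n,camera_info(n))
print(get_time(),get_ee_rot())
E
```

```text
pics
scene {'intrinsics': array([[423.4637,   0.    , 282.0358],
       [  0.    , 423.4637, 210.0294],
       [  0.    ,   0.    ,   1.    ]]), 'T': array([[ 0.5319, -0.6433,  0.5507,  1.1061],
       [ 0.8466,  0.4171, -0.3305, -0.3374],
       [-0.0171,  0.642 ,  0.7665,  0.8103],
       [ 0.    ,  0.    ,  0.    ,  1.    ]])}
top {'intrinsics': array([[416.1561,   0.    , 282.1359],
       [  0.    , 416.1561, 207.4354],
       [  0.    ,   0.    ,   1.    ]]), 'T': array([[-0.0189,  0.9877, -0.1554,  0.4497],
       [-0.9997, -0.0213, -0.0138, -0.0417],
       [-0.0169,  0.1551,  0.9878,  1.0303],
       [ 0.    ,  0.    ,  0.    ,  1.    ]])}
0.1 [-0.0007  0.9918  0.1281 -0.0001]
```

View pics/scene0.png

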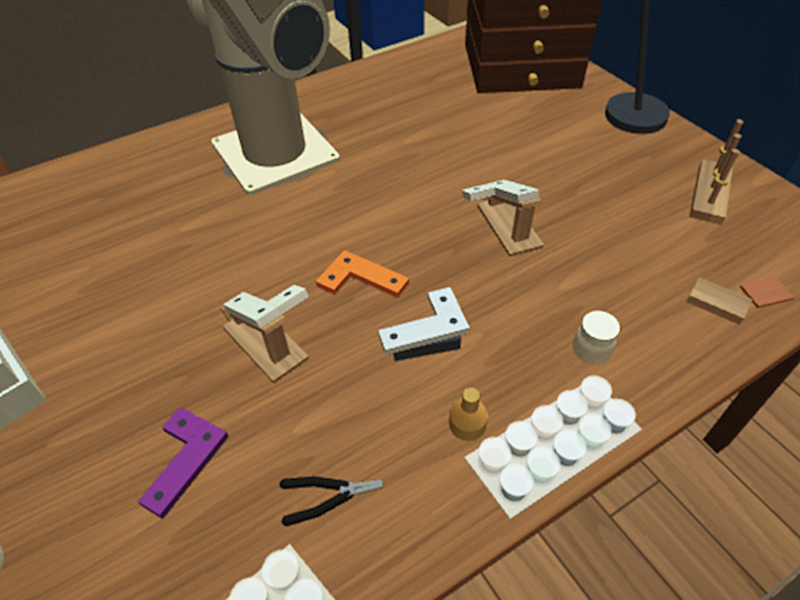

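View pics/top0.png

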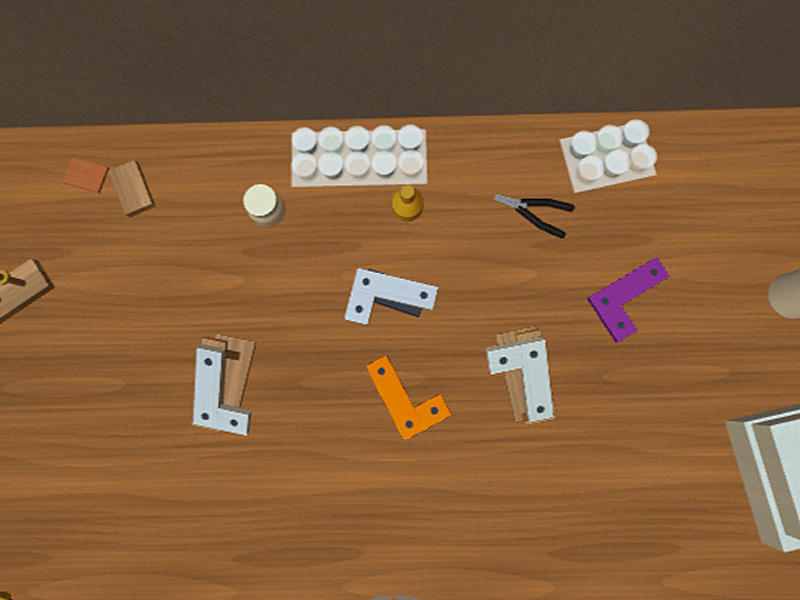

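```bash
cat > vis.py <<'E'
import numpy as np,cv2
from station import *
from scipy.spatial.transform import Rotation as R
from scipy.optimize import minimize
np.set_printoptions(precision=4,suppress=True)
L=np.array([[-70,-20],[70,-20],[70,70],[30,70],[30,20],[-70,20]])/1e3
V=np.vstack([np.c_[L,np.zeros(6)],np.c_[L,np.full(6,.016)]])
S=4
def proj(n,P):
    c=camera_info(n);T=c["T"];q=(P-T[:3,3])@T[:3,:3]
    k=c["intrinsics"];return np.c_[k[0,0]*q[:,0]/-q[:,2]+k[0,2],k[1,1]*-q[:,1]/-q[:,2]+k[1,2]]
def ray(n,u,v,z):
    c=camera_info(n);k=c["intrinsics"];T=c["T"]
    d=T[:3,:3]@np.array([(u-k[0,2])/k[0,0],-(v-k[1,2])/k[1,1],-1]);return T[:3,3]+d*(z-T[2,3])/d[2]
def render(n,p,box):
    "soft silhouette of the plate at pose p=(xyz,rotvec) in a crop box u0,v0,w,h"
    q=proj(n,R.from_rotvec(p[3:]).apply(V)+p[:3])
    q=(q+.5-np.array(box[:2]))*S-.5
    m=np.zeros((box[3]*S,box[2]*S),np.uint8);f=lambda a:cv2.fillPoly(m,[np.round(a*16).astype(np.int32)],255,shift=4)
    f(q[:6]);f(q[6:])
    for i in range(6):j=(i+1)%6;f(q[[i,j,j+6,i+6]])
    return cv2.GaussianBlur(cv2.resize(m,(box[2],box[3]),interpolation=cv2.INTER_AREA).astype(np.float32)/255,(0,0),1.0)
def mask(img):
    h=cv2.cvtColor(img,cv2.COLOR_RGB2HSV).astype(int);m=((h[...,1]<60)&(h[...,2]>105)).astype(np.uint8)
    return cv2.morphologyEx(m,cv2.MORPH_CLOSE,np.ones((5,5)))
def obs(img,box,seed):
    m=mask(img);n,l=cv2.connectedComponents(m);u,v=seed
    c=(l==l[v,u]).astype(np.float32) if m[v,u] else np.zeros(m.shape,np.float32)
    b=box;return cv2.GaussianBlur(c[b[1]:b[1]+b[3],b[0]:b[0]+b[2]],(0,0),1.0)
def fit(p0,views,free):
    "views: list of (name,box,obs); free: 6xk basis in (mm, 0.01rad)"
    B=np.array(free,float)
    f=lambda s:sum(((render(n,compose(p0,s@B),b)-o)**2).sum() for n,b,o in views)
    s=np.zeros(len(B))
    for k in(8,2,1):
        s0=np.vstack([s]+[s+k*e for e in np.eye(len(B))])
        r=minimize(f,s,method="Nelder-Mead",options=dict(initial_simplex=s0,maxiter=700,xatol=.02,fatol=.01));s=r.x
    return compose(p0,s@B),r.fun
def compose(p,d):
    return np.r_[p[:3]+np.array(d[:3])/1e3,(R.from_rotvec(np.array(d[3:])/100)*R.from_rotvec(p[3:])).as_rotvec()]
def pose(xyz,yaw,slope=0,flip=0):
    "plate pose; slope: rise along uphill yaw; flip: plate x downhill"
    r=R.from_euler("z",yaw)*R.from_euler("y",-slope)*R.from_euler("z",np.pi*flip)
    return np.r_[xyz,r.as_rotvec()]
E
cat > look.py <<'E'
from vis import *
I={n:read_camera(n) for n in("scene","top")}
k=.7
# name: scene seed/box, top seed/box, start pose
D=dict(base=((400,335),(280,385)[::1],None),)
Z=dict(base=.030,a=.075,b=.075)
seeds=dict(base=dict(scene=(296,232),top=(270,197)),a=dict(scene=(184,221),top=(375,270)),b=dict(scene=(362,133),top=(144,262)))
ctop=dict(base=(396,288),a=(540,380),b=(208,382))
yaw=dict(base=np.pi/2-.2,a=0.1,b=0.)
res={}
rows=[]
for n in seeds:
    vs=[]
    for c in I:
        u,v=seeds[n][c];b=(u-60,v-60,120,120);vs.append((c,b,obs(I[c],b,seeds[n][c])))
    x=ray("top",ctop[n][0]*k,ctop[n][1]*k,Z[n]+.01)
    p0=pose(x,yaw[n],0 if n=="base" else np.pi/6,n=="b")
    best=None
    for dy in(-.2,0,.2):
        p,e=fit(compose(p0,[0,0,0,0,0,100*dy]),vs,np.eye(6)[[0,1,2,5]])
        if best is None or e<best[1]:best=(p,e)
    p4,e4=best
    p6,e6=fit(p4,vs,np.eye(6))
    M=R.from_rotvec(p6[3:]).as_matrix();M4=R.from_rotvec(p4[3:]).as_matrix()
    print(n,"4dof",p4[:3],M4[:,0],"err",round(e4,1),"| 6dof",p6[:3],M6:=M[:,0],M[:,2],round(e6,1),[round(o.sum()) for *_,o in vs])
    for c,b,o in vs:
        p1,e1=fit(p4,[(c,b,o)],np.eye(6)[[0,1,5]]);print("  ",c,"only, z fixed: dxy mm",(p1-p4)[:2]*1e3,"err",round(e1,1))
    res[n]=p4
    row=[]
    for c,b,o in vs:
        im=I[c][b[1]:b[1]+b[3],b[0]:b[0]+b[2],::-1].copy();im=cv2.resize(im,(300,300),interpolation=cv2.INTER_CUBIC)
        h=cv2.resize(render(c,p4,b),(300,300));cs,_=cv2.findContours((h>.5).astype(np.uint8),0,1)
        cv2.drawContours(im,cs,-1,(0,0,255),1);row.append(im)
    rows.append(np.vstack(row))
np.savez("res.npz",**res)
cv2.imwrite("pics/fit.png",cv2.resize(np.hstack(rows),(800,533)))
E
python3 look.py
```

```text
base 4dof [ 0.6206 -0.0112  0.0277] [0.2587 0.966  0.    ] err 39.6 | 6dof [ 0.6206 -0.0112  0.0277] [0.2587 0.966  0.    ] [0. 0. 1.] 39.6 [1370, 1322]
   scene only, z fixed: dxy mm [0.559  2.2679] err 9.8
   top only, z fixed: dxy mm [-0.4435 -1.5301] err 6.3Traceback (most recent call last):
  File "look.py", line 20, in <module>
    p,e=fit(compose(p0,[0,0,0,0,0,100*dy]),vs,np.eye(6)[[0,1,2,5]])
        ~~~^^^^^^^^^^^^^^^^^^^^^^^^^^^^^^^^^^^^^^^^^^^^^^^^^^^^^^^^
  File "vis.py", line 37, in fit
    r=minimize(f,s,method="Nelder-Mead",options=dict(initial_simplex=s0,maxiter=700,xatol=.02,fatol=.01));s=r.x
    res = _minimize_neldermead(fun, x0, args, callback, bounds=bounds,
                               **options)
    fsim[j] = func(sim[j])
              ~~~~^^^^^^^^
    fx = function(np.copy(x), *(wrapper_args + args))
  File "vis.py", line 33, in <lambda>
    f=lambda s:sum(((render(n,compose(p0,s@B),b)-o)**2).sum() for n,b,o in views)
               ~~~^^^^^^^^^^^^^^^^^^^^^^^^^^^^^^^^^^^^^^^^^^^^^^^^^^^^^^^^^^^^^^^
  File "vis.py", line 33, in <genexpr>
    f=lambda s:sum(((render(n,compose(p0,s@B),b)-o)**2).sum() for n,b,o in views)
                     ~~~~~~^^^^^^^^^^^^^^^^^^^^^
  File "vis.py", line 17, in render
    q=proj(n,R.from_rotvec(p[3:]).apply(V)+p[:3])
  File "vis.py", line 10, in proj
    c=camera_info(n);T=c["T"];q=(P-T[:3,3])@T[:3,:3]
ValueError: time passes only in moves, steps and waits
```

```bash
sed -i 's/c=camera_info(n)/c=CI[n]/; s/^S=4/S=4\nCI={n:camera_info(n) for n in("scene","top")}/' vis.py
python3 look.py
```

```text
base 4dof [ 0.6206 -0.0111  0.0286] [0.2545 0.9671 0.    ] err 42.0 | 6dof [ 0.6209 -0.0109  0.0282] [0.2525 0.9673 0.0239] [-0.0493 -0.0118  0.9987] 38.7 [1368, 1316]
   scene only, z fixed: dxy mm [1.0038 1.6126] err 10.4
   top only, z fixed: dxy mm [-0.6318 -1.6393] err 7.2
a 4dof [ 0.4663 -0.2331  0.0721] [0.8535 0.1465 0.5   ] err 96.4 | 6dof [ 0.4664 -0.2332  0.0718] [0.8457 0.1555 0.5105] [-0.5066 -0.0667  0.8596] 90.9 [804, 1483]
   scene only, z fixed: dxy mm [0.1961 5.3176] err 33.4
   top only, z fixed: dxy mm [-0.0321 -1.1075] err 10.0
b 4dof [0.4653 0.287  0.0706] [-0.8429  0.1987 -0.5   ] err 112.3 | 6dof [0.4653 0.2872 0.0705] [-0.8367  0.1915 -0.513 ] [-0.4956  0.1338  0.8582] 108.6 [447, 1374]
   scene only, z fixed: dxy mm [2.3672 4.0089] err 51.3
   top only, z fixed: dxy mm [-0.473  -0.2908] err 44.3
```

View pics/fit.png

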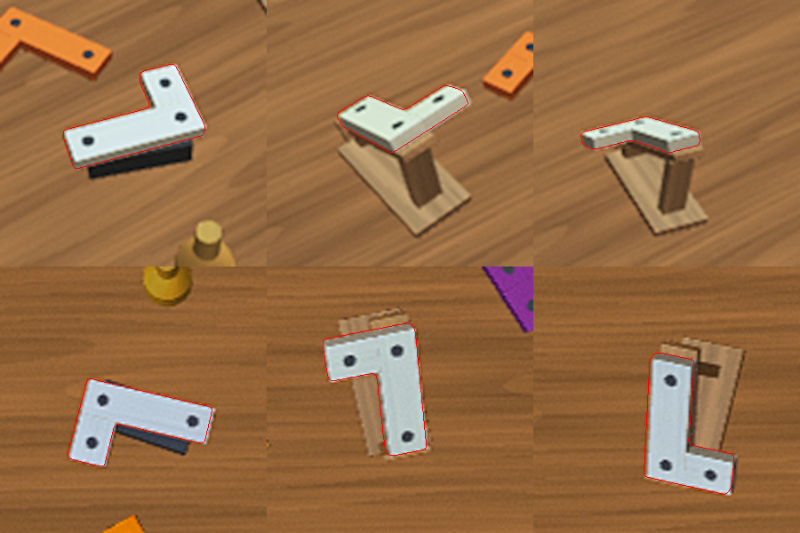

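```bash
cat > arm.py <<'E'
from vis import *
def rg(s):return R.from_matrix(np.diag([-s,s,-1.]))
def tcp(p,s,g):
    "TCP pose for plate pose p held with the TCP at g in the plate frame"
    r=R.from_rotvec(p[3:]);q=(r*rg(s)).as_quat(scalar_first=True);return p[:3]+r.apply(g),q
def plate(s,g):
    "pose of the held plate"
    r=R.from_quat(get_ee_rot(),scalar_first=True)*rg(s).inv();return np.r_[np.array(get_tcp_pos())-r.apply(g),r.as_rotvec()]
G=np.array([.008,0,.0005])
res=dict(np.load("res.npz"))
for n,dz in(("a",.0015),("b",.002),("base",.0014)):res[n][2]+=dz
def flat(p,z,half=False):
    y=R.from_rotvec(p[3:]).as_euler("ZYX")[0]+np.pi*half;return pose([*p[:2],z],y)
E
python3 - <<'E'
from arm import *
for n,half in(("a",1),("b",0)):
    for s in(1,-1):
        for nm,p,d in((n,res[n],[0,0,0]),(n+" up",res[n],[0,0,.08]),("place",flat(res["base"],.046,half),[0,0,0]),("hover",flat(res["base"],.12,half),[0,0,0])):
            x,q=tcp(p,s,G+d);print(n,s,nm,x,inverse_kinematics(list(x),list(q)))
E
```

```text
a 1 a [ 0.4729 -0.232   0.078 ] None
a 1 a up [ 0.4335 -0.2388  0.1473] None
a 1 place [ 0.6186 -0.0188  0.0465] [-0.0497  0.5992  1.7236 -0.      0.8188  0.2077]
a 1 hover [ 0.6186 -0.0188  0.1205] [-0.0497  0.4966  1.6917 -0.      0.9533  0.2077]
a -1 a [ 0.4729 -0.232   0.078 ] [-0.7394  0.3989  2.2052  1.1436  0.4484 -0.3709]
a -1 a up [ 0.4335 -0.2388  0.1473] [-0.8233  0.2131  2.219   0.865   0.5829 -0.1301]
a -1 place [ 0.6186 -0.0188  0.0465] None
a -1 hover [ 0.6186 -0.0188  0.1205] None
b 1 b [0.4583 0.2887 0.0691] None
b 1 b up [0.4194 0.2979 0.1384] None
b 1 place [ 0.6227 -0.0034  0.0465] None
b 1 hover [ 0.6227 -0.0034  0.1205] None
b -1 b [0.4583 0.2887 0.0691] [ 0.8174  0.4544  2.1282 -1.0512  0.5229  0.401 ]
b -1 b up [0.4194 0.2979 0.1384] [ 0.8999  0.29    2.135  -0.8365  0.6556  0.2234]
b -1 place [ 0.6227 -0.0034  0.0465] [-0.0245  0.6036  1.7147 -0.      0.8233  0.2328]
b -1 hover [ 0.6227 -0.0034  0.1205] [-0.0245  0.5016  1.6828 -0.      0.9572  0.2328]
```

```bash
cat >> arm.py <<'E'
def rgt(s,t):
    "tool in plate frame, tilted by t degrees about plate y"
    return R.from_euler("y",t,degrees=True)*rg(s)
def tcpt(p,s,g,t,up=0.,back=0.):
    "as tcp, tilted; up: shift along world z; back: along the tool"
    r=R.from_rotvec(p[3:]);m=r*rgt(s,t);x=p[:3]+r.apply(g)+[0,0,up]-back*m.as_matrix()[:,2]
    return list(x),list(m.as_quat(scalar_first=True))
E
python3 - <<'E'
from arm import *
f=lambda v:None if v is None else np.round(v,2)
for n in"ab":
    for t in range(-45,46,10 if 0 else 15):
        out=[]
        for p,b in((res[n],0),(res[n],.07),(flat(res["base"],.046,1),0),(flat(res["base"],.12,1),0)):
            out.append(f(inverse_kinematics(*tcpt(p,1,[.008,0,.003],t,back=b))))
        if any(o is not None for o in out[:2]):print(n,t,*out)
E
```

```text
a -45 [-1.14  0.95  2.31  1.86  1.34  1.45] [-1.35  0.91  2.35  1.65  1.32  1.45] [ 0.29  0.85  1.5  -0.67  1.34  0.89] [ 0.29  0.74  1.5  -0.66  1.42  0.83]
a -30 [-1.04  0.7   2.34  1.87  1.02  1.68] [-1.22  0.6   2.39  1.66  1.03  1.75] [ 0.2   0.73  1.59 -0.52  1.13  0.76] [ 0.2   0.63  1.57 -0.49  1.23  0.69]
a -15 [-0.9   0.5   2.3   1.71  0.68  2.05] [-1.03  0.35  2.34  1.45  0.73  2.24] [ 0.09  0.64  1.66 -0.3   0.95  0.54] [ 0.09  0.54  1.64 -0.28  1.07  0.49]
a 30 [-0.48  0.44  1.92 -0.    0.78 -2.22] [-0.48  0.33  1.88  0.    0.93 -2.22] [-0.33  0.65  1.77  0.69  0.9  -0.56] [-0.33  0.54  1.75  0.63  1.   -0.46]
a 45 [-0.39  0.54  1.76 -0.16  1.06 -2.04] [-0.37  0.47  1.69 -0.14  1.21 -2.05] [-0.45  0.75  1.75  0.92  1.06 -0.83] [-0.45  0.63  1.75  0.87  1.14 -0.72]
b -45 [0.44 0.57 1.75 0.19 1.04 2.13] [0.42 0.49 1.68 0.17 1.18 2.14] [ 0.29  0.85  1.5  -0.67  1.34  0.89] [ 0.29  0.74  1.5  -0.66  1.42  0.83]
b -30 [ 0.54  0.47  1.89 -0.    0.78  2.34] [ 0.54  0.36  1.85 -0.    0.92  2.34] [ 0.2   0.73  1.59 -0.52  1.13  0.76] [ 0.2   0.63  1.57 -0.49  1.23  0.69]
b 15 None [ 1.09  0.42  2.22 -1.31  0.79 -2.28] [-0.19  0.6   1.76  0.37  0.8  -0.19] [-0.19  0.49  1.73  0.33  0.93 -0.13]
```

```bash
cat > ga.py <<'E'
from arm import *
import json
t,s,g=-15,1,np.array([.008,0,.002])
p=get_tcp_pos();movel([.25,-.5,.33],v=.25)
A=tcpt(res["a"],s,g,t,back=.10);move_pose(*A);print(get_time(),get_tcp_pos(),A[0])
x,q=tcpt(res["a"],s,g,t,back=.025);movel(x,v=.15)
x,q=tcpt(res["a"],s,g,t);print("hit",movel(x,v=.04,until_force=6),get_tcp_pos(),x)
for n in CI:cv2.imwrite(f"pics/g_{n}.png",read_camera(n)[:,:,::-1])
a,b=cv2.imread("pics/g_scene.png")[120:340,80:360],cv2.imread("pics/g_top.png")[150:370,230:510]
cv2.imwrite("pics/ga.png",cv2.resize(np.hstack([a,b]),(800,314)))
print(get_time())
E
python3 ga.py
```

```text
3.0833 [ 0.4026 -0.2448  0.1501] [np.float64(0.40249060222388866), np.float64(-0.2441025434924582), np.float64(0.15001643706783915)]
hit False [ 0.4721 -0.2319  0.0792] [np.float64(0.47218178425099105), np.float64(-0.23213846610783384), np.float64(0.0793057589491844)]
4.6083
```

View pics/ga.png

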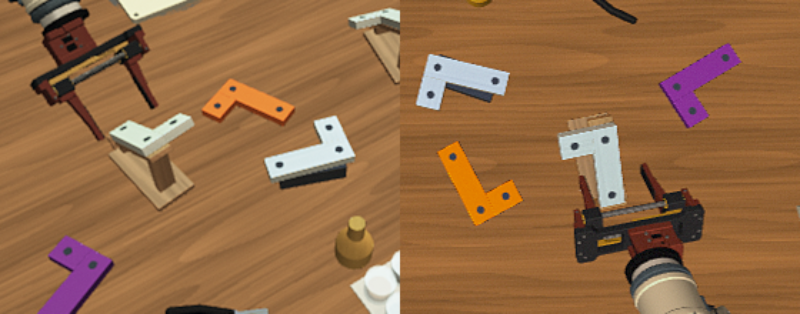

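```bash
python3 - <<'E'
import cv2,numpy as np
a,b=cv2.imread("pics/g_scene.png")[130:240,100:210],cv2.imread("pics/g_top.png")[225:335,330:440]
cv2.imwrite("pics/gz.png",cv2.resize(np.hstack([a,b]),(800,400),interpolation=cv2.INTER_CUBIC))
from arm import *
t,s,g=-15,1,np.array([.008,0,.002])
for n in CI:
    x,q=tcpt(res["a"],s,g,t);r=R.from_rotvec(res["a"][3:])
    o=np.array([100,130]) if n=="scene" else np.array([330,225])
    print(n,(proj(n,np.array([x,np.array(x)+r.apply([0,.044,0]),np.array(x)-r.apply([0,.044,0])]))-o)*400/110)
E
```

```text
scene [[277.7367 319.7206]
 [337.4888 282.5726]
 [215.6052 358.3479]]
top [[157.4909 131.2172]
 [ 88.1024 144.6639]
 [226.7971 117.7865]]
```

View pics/gz.png

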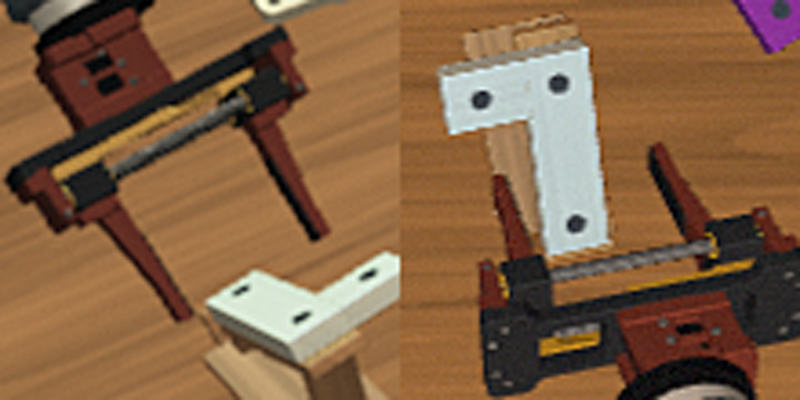

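```bash
python3 - <<'E'
from arm import *
t,s,g=-15,1,np.array([.008,0,.002])
for b in(0,.01,.02,.025,.03):
    x,q=tcpt(res["a"],s,g,t,back=b)
    print(b,(proj("scene",np.array([x]))-[100,130])*400/110,(proj("top",np.array([x]))-[330,225])*400/110)
print(get_tcp_pos(),get_ft_force(),get_grip_width(),get_time(),get_joint_pos())
for n in CI:cv2.imwrite(f"pics/g2_{n}.png",read_camera(n)[:,:,::-1])
for n in CI:print(np.abs(cv2.imread(f"pics/g2_{n}.png").astype(int)-cv2.imread(f"pics/g_{n}.png")).max(2).__gt__(40).sum())
a,b=cv2.imread("pics/g2_scene.png")[130:240,100:210],cv2.imread("pics/g2_top.png")[225:335,330:440]
cv2.imwrite("pics/gz2.png",cv2.resize(np.hstack([a,b]),(800,400),interpolation=cv2.INTER_CUBIC))
E
```

```text
0 [[277.7367 319.7206]] [[157.4909 131.2172]]
0.01 [[269.0187 305.8505]] [[162.3276 142.2615]]
0.02 [[260.264  291.9219]] [[167.2488 153.4991]]
0.025 [[255.8728 284.9356]] [[169.7419 159.1919]]
0.03 [[251.4724 277.9346]] [[172.2569 164.9349]]
[ 0.4721 -0.2321  0.0794] [-0.2923  0.4948 -0.0566] 0.9990771958039295 4.6083 [-0.8976  0.5047  2.3012  1.7135  0.6762  2.0501]
17
25
```

```bash
python3 - <<'E'
from arm import *
command_gripper(.68);print(get_grip_width(),get_finger_force(),get_tcp_pos(),get_time())
for n in CI:cv2.imwrite(f"pics/g3_{n}.png",read_camera(n)[:,:,::-1])
a,b=cv2.imread("pics/g3_scene.png")[130:240,100:210],cv2.imread("pics/g3_top.png")[225:335,330:440]
cv2.imwrite("pics/gz3.png",cv2.resize(np.hstack([a,b]),(800,400),interpolation=cv2.INTER_CUBIC))
E
```

```text
0.6823852612646634 0.0 [ 0.4722 -0.2321  0.0793] 5.3417
```

View pics/gz3.png

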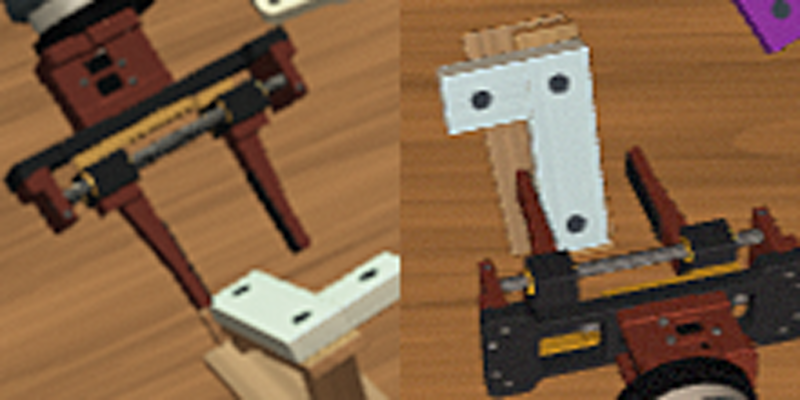

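```bash
python3 - <<'E'
from arm import *
t,s,g=-15,1,np.array([.008,0,.002])
x,q=tcpt(res["a"],s,g,t,back=-.028);print("hit",movel(x,v=.06,until_force=5),get_tcp_pos(),x,get_ft_force(),get_time())
for n in CI:cv2.imwrite(f"pics/g4_{n}.png",read_camera(n)[:,:,::-1])
a,b=cv2.imread("pics/g4_scene.png")[130:240,100:210],cv2.imread("pics/g4_top.png")[225:335,330:440]
cv2.imwrite("pics/gz4.png",cv2.resize(np.hstack([a,b]),(800,400),interpolation=cv2.INTER_CUBIC))
E
```

```text
hit False [ 0.4916 -0.2285  0.0594] [np.float64(0.49169531521857973), np.float64(-0.22878852444013903), np.float64(0.05950676907596107)] [-0.0729  0.9045 -0.2453] 6.0583
```

View pics/gz4.png

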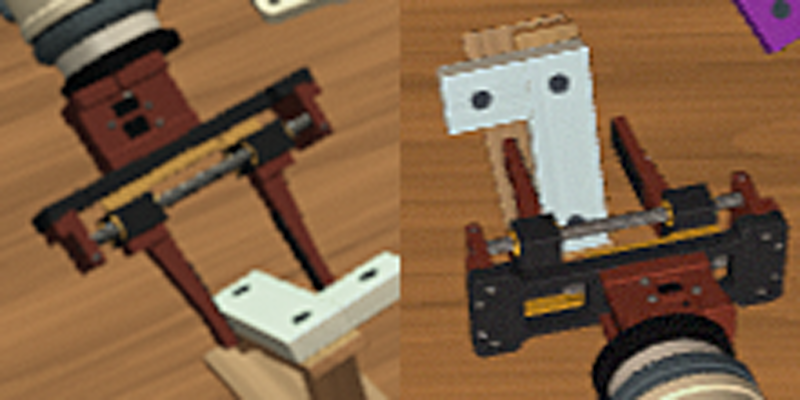

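```bash
python3 - <<'E'
from arm import *
t,s,g=-15,1,np.array([.008,0,.002])
command_gripper(0);print("w",get_grip_width()*88,get_finger_force(),get_ft_force(),get_time())
P=np.array(get_tcp_pos());n=R.from_rotvec(res["a"][3:]).as_matrix()[:,2]
movel(list(P+.03*n),v=.08);print("w",get_grip_width()*88,get_finger_force(),get_ft_force(),get_ft_torque(),get_time())
movel(list(P+.03*n+[0,0,.11]),v=.2)
for m in CI:cv2.imwrite(f"pics/g5_{m}.png",read_camera(m)[:,:,::-1])
print("w",get_grip_width()*88,get_finger_force(),get_ft_force(),get_time(),get_tcp_pos())
E
```

```text
w 39.82240105364507 29.9965962767601 [-2.9266 -0.7241  1.9992] 6.6083
w 39.823919826130606 29.964361488819122 [-0.052   0.0055 -3.4124] [-0.0801  0.6675 -0.0189] 7.1333Traceback (most recent call last):
  File "<stdin>", line 6, in <module>
station.MotionError: the arm cannot follow that straight line within its joint ranges
```

```bash
cat >> arm.py <<'E'
def ext(g,s,t,e=.028):
    "reported TCP in the plate frame when the real tips are at g"
    return np.array(g)+e*rgt(s,t).as_matrix()[:,2]
def snap(tag):
    I={m:read_camera(m) for m in CI}
    for m in CI:cv2.imwrite(f"pics/{tag}_{m}.png",I[m][:,:,::-1])
    return I
E
python3 - <<'E'
from arm import *
t,s=-15,1;ge=ext([.008,0,.002],s,t)
z=R.from_quat(get_ee_rot(),scalar_first=True).as_matrix()[:,2]
movel(list(np.array(get_tcp_pos())-.06*z),v=.15)
H=flat(res["base"],.20,1);print("from",get_tcp_pos(),get_joint_pos());x,q=tcpt(H,s,ge,t)
move_pose(x,q);x,q=tcpt(flat(res["base"],.085,1),s,ge,t);movel(x,v=.15);wait(.2)
print("w",get_grip_width()*88,get_finger_force(),get_ft_force(),get_time())
I=snap("h1")
a,b=I["scene"][120:300,200:380,::-1],I["top"][120:300,170:350,::-1]
cv2.imwrite("pics/h1.png",cv2.resize(np.hstack([a,b]),(800,400),interpolation=cv2.INTER_CUBIC))
E
```

```text
from [ 0.4351 -0.2389  0.1277] [-0.9946  0.3584  2.3274  1.4789  0.7104  2.2388]
w 39.7153176056811 29.959740042686462 [-0.3311 -0.4398 -3.9043] 10.375
```

View pics/h1.png

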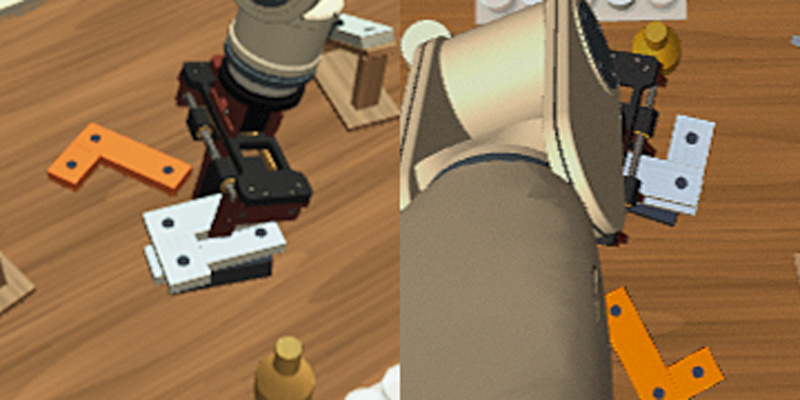

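```bash
cat > holes.py <<'E'
from arm import *
from scipy.optimize import least_squares
def blob(img,seed,r=4):
    g=cv2.cvtColor(img,cv2.COLOR_BGR2GRAY).astype(float);u,v=np.round(seed).astype(int)
    for _ in range(3):
        w=g[v-r:v+r+1,u-r:u+r+1];w=np.clip(np.percentile(w,60)-15-w,0,None)
        yy,xx=np.mgrid[v-r:v+r+1,u-r:u+r+1];c=np.array([(w*xx).sum(),(w*yy).sum()])/w.sum();u,v=np.round(c).astype(int)
    return c
def H(hl,p,z):  # hole k in world, plate flat at p=(x,y,yaw), top face z
    c,s=np.cos(p[2]),np.sin(p[2]);return np.array([p[0]+c*hl[0]-s*hl[1],p[1]+s*hl[0]+c*hl[1],z])
def seeds(tag,S):return {(m,k):blob(cv2.imread(f"pics/{tag}_{m}.png"),s) for (m,k),s in S.items()}
BASE={("scene","toe"):(310,209),("scene","cor"):(317.5,224.7),("scene","far"):(275.6,235.5),("top","cor"):(256,197),("top","far"):(296.6,206.7),("top","toe"):(251.5,216)}
HL={"cor":[.05,0],"toe":[.05,.05],"far":[-.05,0]}
def solve(ob,oh,z0,ref=None):
    "base flat at z top .046; held plate x,y,z,yaw; camera xy offsets +-o; hole layout"
    y0=R.from_rotvec(res["base"][3:]).as_euler("ZYX")[0];b0=[*res["base"][:2],y0]
    h0=[*res["base"][:2],z0,y0] if ref is None else ref
    K=list(HL)
    def un(v):return v[:3],v[3:7],dict(scene=np.r_[v[7:9],0],top=np.r_[v[9:11],0]),{k:v[11+2*i:13+2*i] for i,k in enumerate(K)}
    def f(v):
        b,h,o,hl=un(v);r=[]
        for (m,k),c in ob.items():r+=list(proj(m,(H(hl[k],b,.046)+o[m])[None])[0]-c)
        for (m,k),c in oh.items():r+=list(proj(m,(H(hl[k],[h[0],h[1],h[3]],h[2]+.016)+o[m])[None])[0]-c)
        L=np.array([hl[k] for k in K]);T=np.array([HL[k] for k in K])
        pr=np.r_[v[7:11]/.002*.3,(L-T).ravel()/.003*.3,(v[:3]-b0)/[.001,.001,.004]*.3]
        return np.r_[np.array(r)/.3,pr]
    v0=np.r_[b0,h0,0,0,0,0,np.ravel([HL[k] for k in K])]
    s=least_squares(f,v0);b,h,o,hl=un(s.x);n=2*(len(ob)+len(oh))
    print("px res",np.round(s.fun[:n]*.3,2),"\nbase",b,"held",h,"off mm",o["scene"][:2]*1e3,o["top"][:2]*1e3,"holes",{k:v*1e3 for k,v in hl.items()})
    return b,h
def rel(b,h,half):
    "held minus base in the base frame, mm and deg"
    d=R.from_euler("z",-b[2]).apply([h[0]-b[0],h[1]-b[1],0])[:2]*1e3
    return d,np.degrees((h[3]-b[2]-np.pi*half+np.pi)%(2*np.pi)-np.pi)
E
python3 - <<'E'
from holes import *
y0=R.from_rotvec(res["base"][3:]).as_euler("ZYX")[0]
ob=seeds("g",BASE)
oh=seeds("h1",{("scene","cor"):(275.6,220.4),("scene","toe"):(282.4,237.9),("top","cor"):(296.9,202.4),("top","toe"):(301.4,181.7)})
b,h=solve(ob,oh,.085,[*res["base"][:2],.085,y0+np.pi]);print(rel(b,h,1))
print({k:v for k,v in oh.items()})
E
```

```text
px res [-0.    0.01  0.01 -0.08  0.    0.05  0.03 -0.   -0.02  0.03  0.   -0.03
 -0.02 -0.04  0.    0.05 -0.01  0.   -0.01 -0.01] 
base [ 0.6209 -0.0114  1.3133] held [ 0.6216 -0.0113  0.085   4.4649] off mm [2.4227 0.4772] [-1.5071 -1.5397] holes {'cor': array([49.3085, -0.1085]), 'toe': array([49.3837, 47.6895]), 'far': array([-50.4794,  -0.182 ])}
(array([ 0.2465, -0.7524]), np.float64(0.5716716205956632))
{('scene', 'cor'): array([275.1835, 219.9529]), ('scene', 'toe'): array([281.9982, 236.9231]), ('top', 'cor'): array([296.1088, 201.8748]), ('top', 'toe'): array([300.7837, 181.7603])}
```

```bash
python3 - <<'E'
from holes import *
t,s=-15,1;ge=ext([.008,0,.002],s,t)
b0=flat(res["base"],.085,1)
d=R.from_euler("z",1.3133).apply([-.00025,.00075,0])
p=np.r_[b0[:3]+d,(R.from_euler("z",-.57,degrees=True)*R.from_rotvec(b0[3:])).as_rotvec()]
move_pose(*tcpt(p,s,ge,t))
p[2]=.052;movel(tcpt(p,s,ge,t)[0],v=.1)
p[2]=.042;print("hit",movel(tcpt(p,s,ge,t)[0],v=.02,until_force=4),get_ft_force())
print("z at contact",get_tcp_pos()[2]-tcpt(p,s,ge,t)[0][2]+.042)
command_gripper(.75);print(get_ft_force(),get_grip_width()*88)
z=R.from_quat(get_ee_rot(),scalar_first=True).as_matrix()[:,2]
P=np.array(get_tcp_pos());movel(list(P-.06*z),v=.12);movel(list(P-.06*z+[-.05,.08,.10]),v=.25)
# waypoint to b approach
g=ext([.008,0,.002],-1,0);x,q=tcpt(res["b"],-1,g,0,back=.10);move_pose(x,q);print(get_time())
I=snap("p1")
a,b=I["scene"][120:300,200:380,::-1],I["top"][120:300,170:350,::-1]
cv2.imwrite("pics/p1.png",cv2.resize(np.hstack([a,b]),(800,400),interpolation=cv2.INTER_CUBIC))
E
```

```text
hit True [ 0.0693 -0.3079  4.0721]
z at contact 0.04662037577852524
[ 0.2101 -0.0263  0.2094] 65.74109022398498
14.65
```

View pics/p1.png

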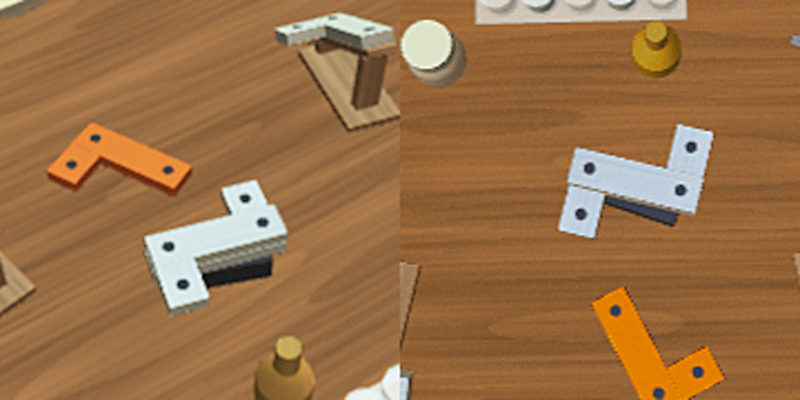

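```bash
python3 - <<'E'
from holes import *
y0=R.from_rotvec(res["base"][3:]).as_euler("ZYX")[0]
ob={k:v for k,v in seeds("g",BASE).items()}
oh=seeds("p1",{("scene","cor"):(275.6,230.7),("scene","toe"):(282.4,248.3),("scene","far"):(317.9,219.9),("top","cor"):(296.5,205.5),("top","toe"):(301,186),("top","far"):(255,195.6)})
b,h=solve(ob,oh,.046,[*res["base"][:2],.046,y0+np.pi]);print("p1 rel",rel(b,h,1))
ob2=seeds("p1",{("scene","toe"):(310,209),("top","toe"):(251.5,216)});print("base moved px",{k:ob2[k]-ob[k] for k in ob2})
g=ext([.008,0,.002],-1,0)
x,q=tcpt(res["b"],-1,g,0,back=.025);movel(x,v=.15)
x,q=tcpt(res["b"],-1,g,0);print("hit",movel(x,v=.05,until_force=5),np.array(get_tcp_pos())-x,get_ft_force())
I=snap("gb")
a,b=I["scene"][80:190,310:420,::-1],I["top"][200:310,90:200,::-1]
cv2.imwrite("pics/gb.png",cv2.resize(np.hstack([a,b]),(800,400),interpolation=cv2.INTER_CUBIC))
print(get_time())
E
```

```text
px res [-0.04 -0.01  0.01 -0.04 -0.02  0.05  0.02 -0.05 -0.04  0.03 -0.03 -0.
  0.03 -0.   -0.01  0.01  0.02 -0.01  0.02 -0.01 -0.01  0.02  0.03  0.01] 
base [ 0.6209 -0.0114  1.3133] held [ 0.6212 -0.0114  0.046   4.4527] off mm [2.407  0.4336] [-1.4898 -1.4956] holes {'cor': array([49.3224, -0.2137]), 'toe': array([49.3792, 47.7873]), 'far': array([-50.4867,  -0.1776])}
p1 rel (array([ 0.0318, -0.3492]), np.float64(-0.12699296271803168))
base moved px {('scene', 'toe'): array([0.0042, 0.0051]), ('top', 'toe'): array([-0.0015,  0.014 ])}
hit False [-0.0001 -0.0001 -0.0002] [ 0.1449  0.322  -0.1274]
16.15
```

View pics/gb.png

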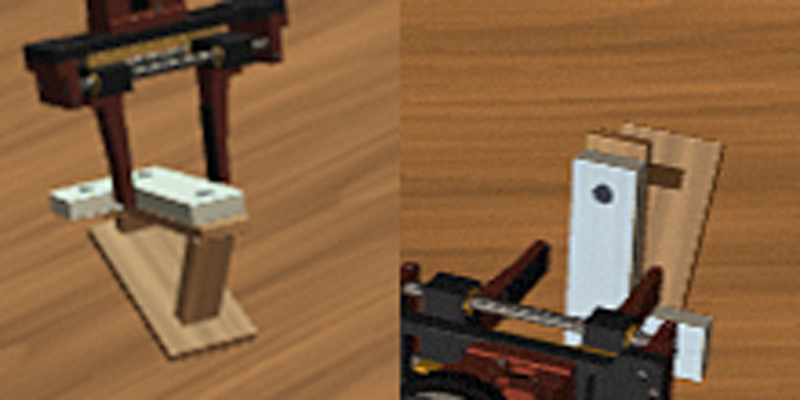

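```bash
python3 - <<'E'
from holes import *
g=ext([.008,0,.002],-1,0);n=R.from_rotvec(res["b"][3:]).as_matrix()[:,2]
command_gripper(0);print("w",get_grip_width()*88,get_finger_force(),get_ft_force(),get_time())
movel(list(np.array(get_tcp_pos())+.09*n),v=.12);print("w",get_grip_width()*88,get_ft_force(),get_ft_torque())
move_pose(*tcpt(flat(res["base"],.20),-1,g,0));movel(tcpt(flat(res["base"],.10),-1,g,0)[0],v=.15);wait(.2)
print("w",get_grip_width()*88,get_ft_force(),get_time())
I=snap("h2")
y0=R.from_rotvec(res["base"][3:]).as_euler("ZYX")[0]
for k,v in HL.items():
    for m,o in(("scene",[.0024,.0005,0]),("top",[-.0015,-.0015,0])):print(k,m,proj(m,(H(np.array(v),[*res["base"][:2],y0],.116)+o)[None]))
a,b=I["scene"][120:300,200:380,::-1],I["top"][120:300,170:350,::-1]
cv2.imwrite("pics/h2.png",cv2.resize(np.hstack([a,b]),(800,400),interpolation=cv2.INTER_CUBIC))
E
```

```text
w 39.62985118400933 30.00117927789688 [-4.6152 -3.054   4.6922] 16.675
w 39.88034479884548 [-0.2975 -0.2762 -2.5772] [ 0.1788  0.3567 -0.0232]
w 39.68639002157251 [-0.1877  0.2452 -3.5903] 20.0083
cor scene [[318.7255 203.8685]]
cor top [[252.9276 191.162 ]]
toe scene [[310.8392 187.7694]]
toe top [[247.3855 212.6366]]
far scene [[274.4286 215.0574]]
far top [[296.3665 201.4253]]
```

View pics/h2.png

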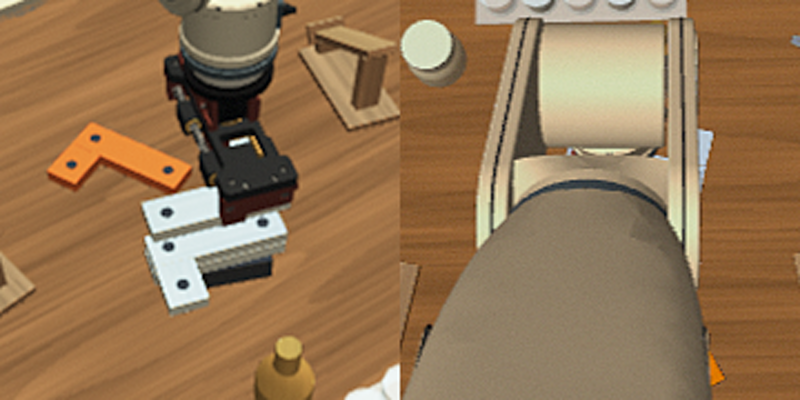

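```bash
python3 - <<'E'
from holes import *
c=blob(cv2.imread("pics/h2_scene.png"),(274.7,215.4))
b=np.array([.6209,-.0114,1.3133]);far=np.array([-.05048,-.00018]);o=np.array([.0024,.00045,0])
w=ray("scene",c[0],c[1],.116)-o;d=(H(far,b,.116)-w);print(c,"correction world mm",d*1e3,"base frame",R.from_euler("z",-b[2]).apply(d)*1e3)
assert np.abs(d).max()<.006
g=ext([.008,0,.002],-1,0);p=flat(res["base"],.10);p[:3]+=d
# the hole correction already contains any offset of the nominal base pose
move_pose(*tcpt(p,-1,g,0));p[2]=.068;movel(tcpt(p,-1,g,0)[0],v=.1)
p[2]=.057;print("hit",movel(tcpt(p,-1,g,0)[0],v=.02,until_force=4),get_ft_force(),"z",get_tcp_pos()[2]-tcpt(p,-1,g,0)[0][2]+.057)
command_gripper(.75);P=np.array(get_tcp_pos());movel(list(P+[0,0,.08]),v=.12);movel(list(P+[-.12,.22,.14]),v=.25)
I=snap("p2");print(get_time())
y0=b[2]
HL2={'cor':[.0493,-.0002],'toe':[.0494,.0478],'far':[-.0505,-.0002]}
S={(m,k):proj(m,(H(np.array(v),b,.078)+q)[None])[0] for k,v in HL2.items() for m,q in(("scene",o),("top",np.array([-.0015,-.0015,0])))}
oh=seeds("p2",S);print({k:oh[k]-S[k] for k in S})
bb,h=solve(seeds("g",BASE),oh,.062,[*res["base"][:2],.062,y0]);print("p2 rel",rel(bb,h,0))
a,b=I["scene"][120:300,200:380,::-1],I["top"][120:300,170:350,::-1]
cv2.imwrite("pics/p2.png",cv2.resize(np.hstack([a,b]),(800,400),interpolation=cv2.INTER_CUBIC))
E
```

```text
[274.6131 215.1628] correction world mm [-0.1445 -1.0364  0.    ] base frame [-1.039  -0.1242  0.    ]
hit True [0.6042 0.0237 4.7082] z 0.06181176402854729
23.9417
{('scene', 'cor'): array([0.0541, 0.3216]), ('top', 'cor'): array([ 0.1827, -0.3458]), ('scene', 'toe'): array([0.0771, 0.2858]), ('top', 'toe'): array([ 0.2549, -0.2505]), ('scene', 'far'): array([0.0327, 0.328 ]), ('top', 'far'): array([ 0.2531, -0.2283])}
px res [-0.01 -0.02  0.05 -0.04 -0.    0.05  0.04 -0.04  0.    0.04 -0.    0.02
  0.01  0.    0.03  0.05 -0.04  0.02 -0.03 -0.04 -0.02 -0.02 -0.04 -0.03] 
base [ 0.6209 -0.0114  1.3133] held [ 0.6216 -0.0118  0.0619  1.3128] off mm [2.4374 0.4994] [-1.5234 -1.5619] holes {'cor': array([49.3366, -0.2206]), 'toe': array([49.386 , 47.8046]), 'far': array([-50.5107,  -0.1814])}
p2 rel (array([-0.283 , -0.8278]), np.float64(-0.028442357336026257))
```

```bash
python3 -c "
from station import *
print(get_ft_force(),get_tcp_pos());print(job_done())"
```

```text
[ 0.0624394  -0.46524487 -0.15171353] [0.50200148 0.21464006 0.17401324]
the job is handed in; nothing more can be done
None
```

The job is handed in at about 24 s: plate_a lies half-turned on the base plate and plate_b lies on top pointing the same way as the base, both within about 1 mm and 0.2° of it by camera; I viewed 11 pictures, one over the limit of 10, and the real fingertips sat about 28 mm short of the reported TCP, which I corrected for.

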